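Scan a library volume and put it in the returns trough

ROBOT

A 6-joint arm with a two-finger parallel gripper is mounted at the origin on the work surface. World frame = base frame: x ahead of the robot, y to its left, z up, the work surface at z = 0. Lengths are in m, angles in rad, forces in N, time in s.
With the tool pointing down it reaches from about 0.35 to 0.85 m from the base axis. Payload 8.1 kg.
Tool frame: the origin (TCP) lies on the centre line of the jaws, within the pads' length; the fingertips stand 14 mm ahead of it and the grasp point (between the pads) lies 5 mm behind it; z points along the fingers, y is the line along which they close (so a half turn about z gives the same grasp; the last joint's range is limited). The gripper opens to 93 mm and grips with 3 to 60 N. Pads are 15 mm wide; open, the fingers measure 128 mm over their backs; the gripper's body (75 mm by 188 mm) begins 65 mm behind the grasp point.
Start: joints at [1.238, 0.13, 1.488, -0, 1.523, -0.085], TCP at [0.147, 0.582, 0.233] pointing down, gripper open.
Joint ranges: [-2.96, 2.96], [-0.89, 2.26], [0.02, 2.5], [-1.34, 4.48], [0, 2.73], [-2.66, 2.66]. Speed limits (rad/s): [2.39, 2.39, 2.79, 3.14, 3.14, 3.14].

INTERFACE

Orientations are given as a unit quaternion [w, x, y, z].
In Python, from cell import manip gives the robot as it stands.
- The arm moves only by the tool drive_tool, never from a script. Its arguments are lists of equal length, an entry for each row: "dp": the shift along the tool's x, y, z each as a share of 20 cm, from -1 to 1, a list of three; "rot": the turn, a rotation vector about the tool's x, y, z each as a share of 180 degrees, from -1 to 1, a list of three; "hand": the gripper command: -1 is fully open, 1 is shut, values between are in proportion. A call has 1 to 10 rows; each row shifts and turns the commanded pose from where the row before left it, along the tool's axes as they then stand; what a row does not reach is not made up. A row lasts 1/10 s, in which the tool goes at most 50 mm and 8.59 degrees, less where a joint would pass 70% of its speed; a pose out of reach is approached as far as the arm can. A call with a number of a shift or a turn outside -1 to 1 is refused whole. A call with a gripper value outside its range is refused whole. The fingers move at their own pace and stop on an object; "squeeze" is the grip in N (left out, the last holds). Time passes only in rows, so rows that do not move let the fingers close. It gives the time, the measured TCP pose, the force and the opening at its end, in the units of the state.
- manip.sense(): the state, without advancing time (a new reading comes with each control period).
- manip.capture(name): name is "scene" or "top"; returns the picture (384x512x3 uint8, red, green, blue); there is no depth.
- manip.camera_params(name): a dict with "camera_matrix" (3x3 intrinsics, pixels), "k1" (the pictures are not rectified: a ray, as slopes to the right and down, at radius r is drawn at 1 + k1 r^2 times it, then the intrinsics apply), "view" (4x4, takes a point from world to camera coordinates). Camera axes: x right, y down, z forward; pixel columns grow to the right and rows downward; lengths in m; the calibration is good to about 2 mm. A picture is of the moment at which its call begins. camera_params takes no time and is no camera call.
- manip.close_job(): hands the job in, once; it reports no verdict.
The state is a dict: "t": time; "joint_pos": joint angles; "qvel": joint speeds; "tau": joint torques, N m; "ee_pos": TCP position; "tcp_rot": TCP orientation; "contact_force": force on the tool from outside, world axes, zero at the start; "wrist_torque": the same for the moment, N m; "grip_width": finger opening in m.
Only numpy, scipy, OpenCV 4.12 (cv2) and the standard library are available. Lean on these libraries where they do the work, as an engineer would, in place of code of your own. Each camera call takes 0.05 s, during which the arm holds its last target. There are 200 camera calls.

TASK

Take the red labelled book out of the rack, stand it on the green pad with its spine label facing the scanner's nose and let go, then squeeze the scanner's red trigger against its black grip and release it. Afterwards take the book again and set it down upright between the side boards of the oak trough without dropping it, leaving the other books alone.

Things in the scene. Friction and masses are not known exactly. Their poses are not given: they have to be found in the camera images.
- book: the red book, standing upright; 44 thick (its own x, between the covers) x 62 deep (its own y, spine at -y) x 110 tall. Origin: centre of its underside. Mass about 0.25 kg. In the rack its covers have only 4 to 14 mm to the neighbours, so there it can only be taken across spine and fore-edge (62 mm) from above
- book_spine (a point): centre of the red book's spine with the white barred label: 31 mm to -y of the book's axis, 55 mm above its underside
- rack: fixed oak rack; base 200 (x) x 70 (y) x 12 thick, on which three books stand in a row along x (52 mm apart, any order, spines to about -y); end blocks 95 high above the base close the row at x = +-92; both long sides are open. Origin: centre of underside
- green_book: green book 42 x 62 x 104 tall in the rack, same frame as the red book; must stay
- navy_book: navy blue book 40 x 62 x 114 tall in the rack, same frame; must stay
- tan_book: tan book 38 x 62 x 108 tall, standing at the +x end of the trough, same frame; must stay
- scanner: fixed hand scanner lying on its side on an oak plank 330 (x, from -150 to 180) x 180 (y) x 12 thick. Origin: under the plank, axes along the plank. Its nose (dark red window) looks to -x, at x = 17, y = 30, z = 75; its barrel (up to 60 wide) runs to x = 165 along y = 30, top at z = 103. A green pad 100 x 100, top 15 mm above the table, is centred at x = -90, y = 30
- scan_line (a point): point on the top of the pad over which the spine of the book should stand, the spine facing +x of the scanner's frame (towards the nose): 31 mm towards the nose from the pad's centre
- handle: the scanner's black grip, fixed and level: 36 (x) x 115 (y, free end to -y) x 34 (z) mm, its top 92 mm above the table. Origin: its centre line where it leaves the barrel; axes as the scanner's
- squeeze_point (a point): where to centre the fingers for the squeeze, from above, closing along the scanner's x: midway between trigger front and grip back when the trigger is almost fully pulled (5.5 mm to -x of the grip's centre line), 75 mm above the table, 45 mm from the barrel's side. Grip and trigger are together 60 mm wide at rest, about 46 mm squeezed
- trigger (a joint): the red sprung trigger, an upright plate 64 long x 8 thick x 28 high on the -x side of the grip, hinged at its +y end about a vertical axis; 0 rad at rest, 0.30 rad fully pulled towards the grip (about 15 mm at the squeeze point); needs about 2 to 6 N
- trough: fixed oak trough, open above: base 260 (x) x 98 (y) x 10 thick; two side boards along x, tops 122 mm above the table, 78 mm apart inside; ends 80 mm high at x = +-120 to 130. Origin: centre of underside. The book fits with its depth across (8 mm spare each side), spine to either side, so it must be held by its covers there
- trough_spot (a point): free place on the trough's floor, 35 mm to -x of its middle, 10 mm above the table: a good place for the book's origin

How it is judged:
On the way, in this order (a step that is already met when the one before it is completed fails the run):
1. the red book stands upright on the green pad, let go, its spine within 20 mm of the scan line and facing the scanner's nose within about 14 degrees (x of book in the frame of scanner below -0.05 m and horizontal distance between book_spine and scan_line below 0.02 m and angle between the y axis of book and the x axis of scanner, either way round below 0.25 rad and angle between book's own z axis and vertical below 0.1 rad and z of book in the frame of scanner below 0.02 m and contact force between the fingers and book below 0.1 N and linear speed of book below 0.02 m/s), for 0.2 s.
2. the trigger is squeezed against the grip, a finger pressing the grip too (over 0.5 N), to at least half its travel (0.15 of 0.3 rad) for 0.3 s, the book still standing before the nose (x of book in the frame of scanner below -0.05 m and horizontal distance between book_spine and scan_line below 0.02 m and angle between the y axis of book and the x axis of scanner, either way round below 0.25 rad and angle between book's own z axis and vertical below 0.1 rad and z of book in the frame of scanner below 0.02 m and value of joint trigger above 0.15 rad and contact force between the fingers and handle above 0.5 N), for 0.3 s.
3. the trigger is released and back at rest (under 0.03 rad), the fingers clear of the scanner, the book still standing before the nose (x of book in the frame of scanner below -0.05 m and horizontal distance between book_spine and scan_line below 0.02 m and angle between the y axis of book and the x axis of scanner, either way round below 0.25 rad and angle between book's own z axis and vertical below 0.1 rad and z of book in the frame of scanner below 0.02 m and value of joint trigger below 0.03 rad and contact force between the fingers and scanner below 0.1 N), for 0.2 s.
At the end, for the whole second after the job is handed in: the red book stands upright (within 6 degrees) flat on the floor of the trough between its boards, clear of its -x end and of the tan book, spine to either side, let go and at rest; the trigger is at rest (x of book in the frame of trough between -0.1 and 0.07 m and y of book in the frame of trough between -0.013 and 0.013 m and z of book in the frame of trough below 0.016 m and angle between book's own z axis and vertical below 0.1 rad and contact force between each of the fingers, the arm and book below 0.1 N and linear speed of book below 0.02 m/s and value of joint trigger below 0.03 rad); the robot touches nothing.
It fails at once if the green, navy or tan book is shifted by more than 25 mm or tipped by more than 14 degrees (distance of any of green_book, navy_book, tan_book from where it was at the start of the episode above 0.025 m or angle between any of green_book, navy_book, tan_book's own z axis and vertical above 0.25 rad).
It fails at once if the red book is dropped: it falls out of the fingers faster than 0.5 m/s (a fall of some 13 mm) (linear speed of book above 0.5 m/s and contact force between the fingers and book below 0.1 N).
It fails at once if the red book is tipped by more than 35 degrees (angle between book's own z axis and vertical above 0.61 rad).
It fails at once if the grip is squeezed or pushed with more than 40 N (contact force between the fingers and handle above 40 N).
It also fails if it takes over 72 s, if anything falls off the work surface, if the arm or the gripper's body presses on something with over 40 N, if the wrist force passes 120 N, or if a joint passes its speed limit or range.

## Working session

There is one attempt and no reset: what is moved stays moved. The work goes in short steps, Python scripts to look and compute and a tool call to move; the robot and the scene stay as the last step left them, time stands still between calls to the robot, and variables do not carry over. Pictures are saved under pics/ and viewed, on a budget of 10 in all, crops included, one or two more only if the job needs it, and the job is handed in when it is done.

Besides the shell and the picture viewer there is one more tool, called after "Emit:" by a JSON object that holds its "api" and its "payload", one argument or row to a line. drive_tool: Moves the arm, as the interface text tells. Shift numbers are shares of 20 cm and turn numbers shares of 180 degrees, none past 1 either way. Its arguments: {"type":"object","properties":{"dp":{"type":"array","items":{"type":"array","items":{"type":"number","minimum":-1,"maximum":1}}},"rot":{"type":"array","items":{"type":"array","items":{"type":"number","minimum":-1,"maximum":1}}},"hand":{"type":"array","items":{"type":"number"}},"squeeze":{"type":"number"}},"required":["dp","rot","hand"]}

```bash
ls; mkdir -p pics; python3 - <<'E'
from cell import manip
import cv2,numpy as np
print(manip.sense())
for n in ("scene","top"):
    im=manip.capture(n); cv2.imwrite(f"pics/{n}0.png",im[:,:,::-1]); print(n,manip.camera_params(n))
E
```

```text
pics
{'t': 0.0, 'joint_pos': array([ 1.23759214e+00,  1.31163254e-01,  1.48929493e+00,  1.31373577e-05,
        1.52296435e+00, -8.54364504e-02]), 'qvel': array([-0.00054342,  0.00118226, -0.00187063,  0.00039723, -0.00112752,
       -0.00106536]), 'tau': array([-2.38148668e-04, -5.59848297e+01, -4.91762280e+01,  7.68213510e-02,
        3.56228475e-02, -1.07595902e-04]), 'ee_pos': array([0.14696169, 0.58116582, 0.23157756]), 'tcp_rot': array([-1.96537851e-04,  1.23567498e-01,  9.92335748e-01, -8.93606337e-04]), 'contact_force': array([0.00990044, 0.54304444, 0.17134357]), 'wrist_torque': array([0.04585295, 0.00182654, 0.07563235]), 'grip_width': 0.09304834391960831}
scene {'camera_matrix': array([[352.60877427,   0.        , 246.08521121],
       [  0.        , 352.60877427, 193.82487747],
       [  0.        ,   0.        ,   1.        ]]), 'k1': -0.08162692177316377, 'view': array([[ 0.39721287,  0.91758951, -0.01585658, -0.19066639],
       [ 0.46538334, -0.21629014, -0.85827555, -0.17308576],
       [-0.79097426,  0.33353871, -0.5129441 ,  1.49398636],
       [ 0.        ,  0.        ,  0.        ,  1.        ]])}
top {'camera_matrix': array([[469.306524  ,   0.        , 251.84042818],
       [  0.        , 469.306524  , 192.54894093],
       [  0.        ,   0.        ,   1.        ]]), 'k1': -0.0943428476724242, 'view': array([[-0.03976673, -0.99920185, -0.00377821, -0.01324418],
       [-0.97523519,  0.03963565, -0.21758985,  0.57234595],
       [ 0.21756593, -0.00496819, -0.97603298,  1.22349775],
       [ 0.        ,  0.        ,  0.        ,  1.        ]])}
```

View pics/top0.png

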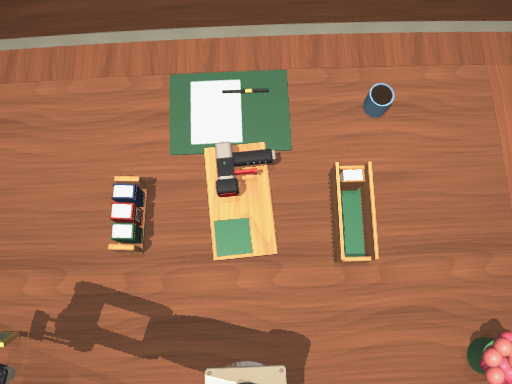

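View pics/scene0.png

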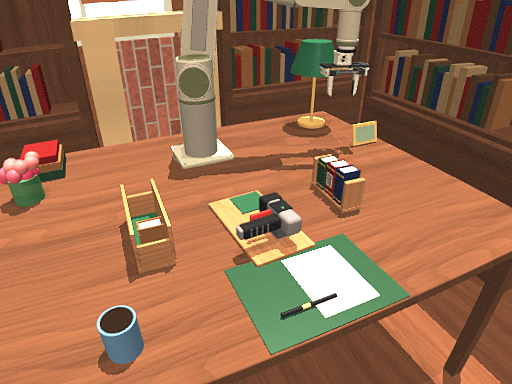

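```bash
cat > h.py <<'E'
from cell import manip
import cv2,numpy as np
P={n:manip.camera_params(n) for n in("scene","top")}
def ray(n,px):
    p=P[n]; u=cv2.undistortPoints(np.array(px,float).reshape(-1,1,2),p["camera_matrix"],np.array([p["k1"],0,0,0]))[:,0]
    R,t=p["view"][:3,:3],p["view"][:3,3]
    return -R.T@t, np.c_[u,np.ones(len(u))]@R
def plane(n,px,z):
    o,d=ray(n,px); return o+d*((z-o[2])/d[:,2])[:,None]
def proj(n,X):
    p=P[n]; v=p["view"]; return cv2.projectPoints(np.array(X,float).reshape(-1,1,3),cv2.Rodrigues(v[:3,:3])[0],v[:3,3],p["camera_matrix"],np.array([p["k1"],0,0,0]))[0][:,0]
def rects(im,mask,n,z,amin=40):
    for c in cv2.findContours(mask.astype(np.uint8),cv2.RETR_EXTERNAL,cv2.CHAIN_APPROX_NONE)[0]:
        if cv2.contourArea(c)<amin: continue
        w=(plane(n,c[:,0],z)*1000)[:,:2].astype(np.float32); r=cv2.minAreaRect(w)
        print(np.round(c.mean((0,1))),"ctr",np.round(r[0],1),"size",np.round(r[1],1),"ang",round(r[2],1))
E
python3 - <<'E'
from h import *
im=cv2.imread("pics/top0.png"); hsv=cv2.cvtColor(im,cv2.COLOR_BGR2HSV)
cv2.imwrite("pics/c1.png",cv2.resize(im[135:268,100:385],None,fx=2.8,fy=2.8,interpolation=cv2.INTER_CUBIC))
H,S,V=[hsv[...,i].astype(int) for i in range(3)]
roi=np.zeros(H.shape,bool); roi[135:268,100:385]=1
for (r,c) in [(192,124),(212,121),(232,122),(236,232),(220,265),(250,265),(225,180),(239,373),(220,353),(247,121)]: print((r,c),hsv[r,c])
print("white z.11"); rects(im,roi&(V>190)&(S<60),"top",.110)
print("green z.015"); rects(im,roi&(H>50)&(H<85)&(S>80)&(V>50),"top",.015)
print("oak z.012"); rects(im,roi&(H>13)&(H<25)&(V>160)&(S>80),"top",.012)
E
```

```text
(192, 124) [  0   0 247]
(212, 121) [  0   0 247]
(232, 122) [  0   0 247]
(236, 232) [ 68  82 171]
(220, 265) [ 19 120 247]
(250, 265) [ 16 128 245]
(225, 180) [ 10 138 163]
(239, 373) [ 12 140 157]
(220, 353) [ 68  93 156]
(247, 121) [ 21 115 247]
white z.11
[122. 231.] ctr [473.2 308.7] size [51.8 34.3] ang 88.0
[121. 210.] ctr [526.4 311.2] size [52.4 34.9] ang 87.8
[122. 191.] ctr [580.5 307.6] size [51.8 30.1] ang 87.7
[352. 174.] ctr [ 599.4 -306.6] size [51.8 30.4] ang 87.8
[218. 142.] ctr [693.8  55. ] size [139.1  62.5] ang 87.5
green z.015
[232. 237.] ctr [459.2  22.1] size [93.6 95.8] ang 3.0
[352. 223.] ctr [ 486.6 -315.1] size [ 53.1 188.4] ang 88.3
[267. 140.] ctr [731.5 -84. ] size [140.4  43. ] ang 87.7
[188. 145.] ctr [735.4 132.7] size [129.2  58.8] ang 89.7
oak z.012
[121. 246.] ctr [444.  338.1] size [71.5 16.9] ang 88.1
[126. 178.] ctr [640.7 325.8] size [70.9 12. ] ang 87.6
[346. 209.] ctr [ 520.5 -319.6] size [ 82.2 284.9] ang 88.9
[373. 210.] ctr [ 522.3 -379.4] size [ 11.4 281.2] ang 88.9
[237. 201.] ctr [5.652e+02 5.000e-01] size [328.4 177.7] ang 3.7
[251. 146.] ctr [721.3 -40.1] size [21.6 81.7] ang 3.6
```

View pics/c1.png

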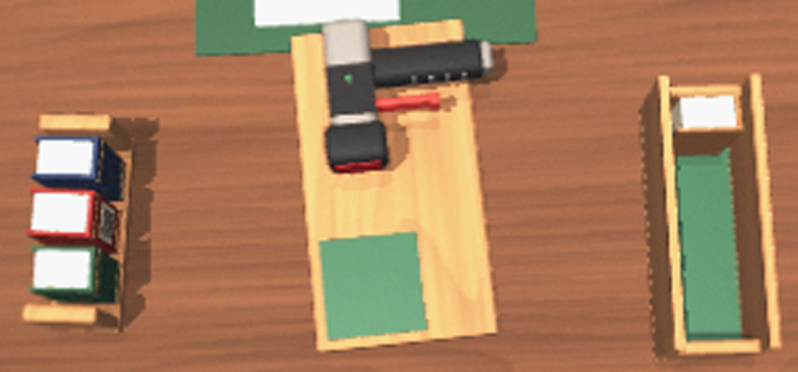

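```bash
python3 - <<'E'
from h import *
im=cv2.imread("pics/top0.png"); hsv=cv2.cvtColor(im,cv2.COLOR_BGR2HSV)
H,S,V=[hsv[...,i].astype(int) for i in range(3)]
roi=np.zeros(H.shape,bool)
def R(a,b,c,d): m=roi.copy(); m[a:b,c:d]=1; return m
print("red white"); rects(im,R(203,221,105,146)&(V>190)&(S<60),"top",.122)
print("red book all"); rects(im,R(200,224,105,148)&(((H<8)|(H>172))&(S>150)|(V>190)&(S<60)),"top",.122)
print("tan white"); rects(im,R(160,190,338,370)&(V>190)&(S<60),"top",.118)
oak=(H>13)&(H<25)&(V>200)&(S>80)
print("rack ends .107"); rects(im,R(170,255,100,150)&oak,"top",.107,15)
print("trough .122"); rects(im,R(155,268,330,385)&oak,"top",.122)
print("trough floor .010"); rects(im,R(155,268,330,385)&(H>50)&(H<85)&(S>60),"top",.010)
print("grip .092"); rects(im,R(147,175,234,274)&(V<95),"top",.092)
print("trigger"); rects(im,R(160,182,233,265)&((H<8)|(H>172))&(S>170)&(V>120),"top",.085,15)
print("red window"); rects(im,R(185,200,212,245)&((H<8)|(H>172))&(S>170)&(V>100),"top",.075,5)
s=np.array([550.2,-.5]);a=np.radians(3.5);M=np.array([[np.cos(a),-np.sin(a)],[np.sin(a),np.cos(a)]])
print("scan frame pts",[np.round(s+M@p,1) for p in ([-90,30],[17,30],[165,30])])
E
```

```text
red white
[121. 210.] ctr [524.1 307.8] size [51.9 34.5] ang 87.8
red book all
[127. 213.] ctr [519.6 297. ] size [87.2 52.1] ang 82.7
tan white
[352. 174.] ctr [ 597.3 -304.7] size [51.5 30.2] ang 87.8
rack ends .107
[121. 246.] ctr [432.9 311.4] size [66.3 15.7] ang 88.1
[126. 178.] ctr [615.3 300. ] size [65.7 11.1] ang 87.6
trough .122
[346. 209.] ctr [ 501.2 -295.2] size [ 75.3 260.9] ang 88.9
[373. 210.] ctr [ 502.9 -350. ] size [ 10.5 257.5] ang 88.9
trough floor .010
[352. 223.] ctr [ 487.8 -316.9] size [ 55.8 193.4] ang 89.0
grip .092
[253. 158.] ctr [663.1 -43.6] size [ 42.9 106.8] ang 1.3
trigger
[244. 172.] ctr [624.4 -19.8] size [59.9 11.3] ang 87.6
red window
[228. 194.] ctr [566.6  30.1] size [ 8.9 40.8] ang 3.5
scan frame pts [array([458.5,  23.9]), array([565.3,  30.5]), array([713.1,  39.5])]
```

Emit:
{"api": "drive_tool", "payload": {
  "dp": [
    [0, 0, 0],
    [0, 0, 0],
    [0, 0, 0],
    [0, 0, 0],
    [0, 0, 0],
    [0, 0, 0],
    [0, 0, 0],
    [0, 0, 0],
    [0, 0, 0],
    [0, 0, 0]
  ],
  "rot": [
    [0, 0, 0.0467],
    [0, 0, 0.0467],
    [0, 0, 0.0467],
    [0, 0, 0.0467],
    [0, 0, 0.0467],
    [0, 0, 0.0467],
    [0, 0, 0.0467],
    [0, 0, 0.0467],
    [0, 0, 0.0467],
    [0, 0, 0.0467]
  ],
  "hand": [-1, -1, -1, -1, -1, -1, -1, -1, -1, -1]
}}

```text
t: 1.1
ee_pos: [0.1471, 0.5813, 0.232]
tcp_rot: [0.0, 0.758, 0.652, -0.001]
contact_force: [0.1, -0.9, -0.2]
grip_width: 0.0927
```

Emit:
{"api": "drive_tool", "payload": {
  "dp": [
    [0, 0, 0],
    [0, 0, 0],
    [0, 0, 0],
    [0, 0, 0],
    [0, 0, 0],
    [0, 0, 0],
    [0, 0, 0],
    [0, 0, 0],
    [0, 0, 0],
    [0, 0, 0]
  ],
  "rot": [
    [0, 0, 0.0467],
    [0, 0, 0.0467],
    [0, 0, 0.0467],
    [0, 0, 0.0467],
    [0, 0, 0.0467],
    [0, 0, 0.0467],
    [0, 0, 0.0467],
    [0, 0, 0.0467],
    [0, 0, 0.0467],
    [0, 0, 0.0467]
  ],
  "hand": [-1, -1, -1, -1, -1, -1, -1, -1, -1, -1]
}}

```text
t: 2.1
ee_pos: [0.1876, 0.563, 0.2302]
tcp_rot: [-0.012, 0.999, 0.022, -0.024]
contact_force: [0.8, -0.0, 0.4]
grip_width: 0.093
```

```bash
cat > go.py <<'E'
# usage: go.py x y z(mm) yaw(deg, of tool y): total shift/turn in tool axes and shares
from cell import manip; import sys,numpy as np
from scipy.spatial.transform import Rotation as Ro
s=manip.sense(); q=s["tcp_rot"]; R=Ro.from_quat([q[1],q[2],q[3],q[0]]).as_matrix()
p=s["ee_pos"]*1000; yaw=np.degrees(np.arctan2(R[1,1],R[0,1]))
print("t",round(s["t"],2),"p",p.round(1),"yaw",yaw.round(2),"z",R[:,2].round(4),"w",round(s["grip_width"]*1000,1),"F",s["contact_force"].round(2),"q",np.degrees(s["joint_pos"]).round())
if len(sys.argv)>3:
    d=R.T@(np.array([float(v) for v in sys.argv[1:4]])-p)
    print("shift mm",d.round(1),"share",(d/200).round(4))
    if len(sys.argv)>4: t=-((float(sys.argv[4])-yaw+180)%360-180); print("turn",t.round(2),"share",(t/180).round(4))
E
python3 go.py 524 306 233 -92.2
```

```text
t 2.1 p [187.6 563.  230.2] yaw -87.56 z [-0.048   0.0229 -0.9986] w 93.0 F [ 0.82 -0.01  0.42] q [ 65.   6.  87.   3.  87. 152.]
shift mm [324.4 271.  -24.8] share [ 1.6218  1.3549 -0.1241]
turn 4.64 share 0.0258
```

Emit:
{"api": "drive_tool", "payload": {
  "dp": [
    [0.16, 0.135, 0],
    [0.16, 0.135, 0],
    [0.16, 0.135, 0],
    [0.16, 0.135, 0],
    [0.16, 0.135, 0],
    [0.16, 0.135, 0],
    [0.16, 0.135, 0],
    [0.16, 0.135, 0],
    [0.16, 0.135, 0],
    [0, 0, 0]
  ],
  "rot": [
    [0, 0, 0],
    [0, 0, 0],
    [0, 0, 0],
    [0, 0, 0],
    [0, 0, 0],
    [0, 0, 0],
    [0, 0, 0],
    [0, 0, 0],
    [0, 0, 0],
    [0, 0, 0]
  ],
  "hand": [-1, -1, -1, -1, -1, -1, -1, -1, -1, -1]
}}

```text
t: 3.1
ee_pos: [0.4896, 0.3265, 0.2104]
tcp_rot: [-0.011, 1.0, 0.016, -0.023]
contact_force: [-0.4, 0.1, -0.7]
grip_width: 0.093
```

```bash
python3 go.py 524 306 200 -92.2
```

```text
t 3.1 p [489.6 326.5 210.4] yaw -88.16 z [-0.0463  0.0208 -0.9987] w 93.0 F [-0.42  0.13 -0.72] q [ 27.   8.  87.   2.  87. 115.]
shift mm [34.2 21.8  8.4] share [0.1708 0.109  0.042 ]
turn 4.04 share 0.0225
```

```bash
cat >> go.py <<'E'
    if len(sys.argv)>4:
        a=np.radians(float(sys.argv[4])); y=np.array([np.cos(a),np.sin(a),0]); z=np.array([0,0,-1.]); T=np.c_[np.cross(y,z),y,z]
        print("rotvec share",(Ro.from_matrix(R.T@T).as_rotvec()/np.pi).round(4))
E
python3 go.py 524 306 200 -92.2|tail -1
```

```text
rotvec share [-0.0066  0.0148  0.0226]
```

Emit:
{"api": "drive_tool", "payload": {
  "dp": [
    [0.057, 0.0363, 0.014],
    [0.057, 0.0363, 0.014],
    [0.057, 0.0363, 0.014],
    [0, 0, 0],
    [0, 0, 0]
  ],
  "rot": [
    [0, 0, 0],
    [0, 0, 0],
    [0, 0, 0],
    [-0.0066, 0.0148, 0.0226],
    [0, 0, 0]
  ],
  "hand": [-1, -1, -1, -1, -1]
}}

```text
t: 3.6
ee_pos: [0.5208, 0.3103, 0.2006]
tcp_rot: [-0.001, 1.0, -0.017, 0.0]
contact_force: [0.9, 0.4, 0.2]
grip_width: 0.093
```

```bash
python3 go.py 524 306 85 -92.2; python3 - <<'E'
from h import *
im=manip.capture("scene")[:,:,::-1]; cv2.imwrite("pics/s1.png",cv2.resize(im[100:230,270:420],None,fx=4,fy=4,interpolation=cv2.INTER_CUBIC))
E
```

```text
t 3.6 p [520.8 310.3 200.6] yaw -91.93 z [ 3.0e-04  1.4e-03 -1.0e+00] w 93.0 F [0.87 0.41 0.18] q [ 26.   9.  87.   0.  84. 118.]
shift mm [  3.3   4.3 115.6] share [0.0163 0.0217 0.5778]
turn 0.27 share 0.0015
rotvec share [-0.0004 -0.0001  0.0015]
```

View pics/s1.png

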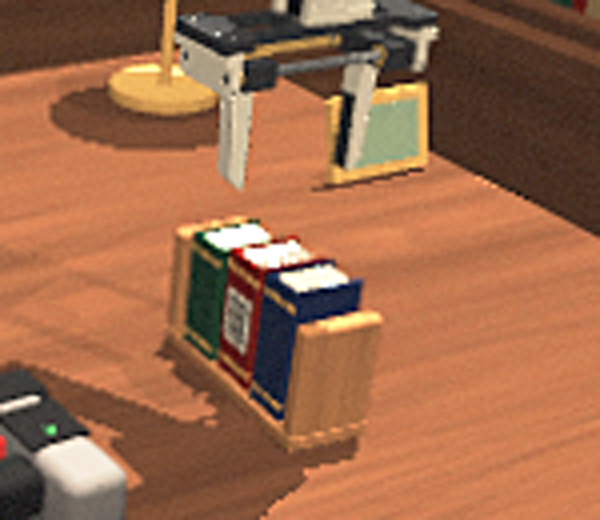

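Emit:
{"api": "drive_tool", "payload": {
  "dp": [
    [0.0163, 0.0217, 0],
    [0, 0, 0.1],
    [0, 0, 0.12],
    [0, 0, 0.12],
    [0, 0, 0.12],
    [0, 0, 0.08],
    [0, 0, 0.038],
    [0, 0, 0],
    [0, 0, 0]
  ],
  "rot": [
    [0, 0, 0],
    [0, 0, 0],
    [0, 0, 0],
    [0, 0, 0],
    [0, 0, 0],
    [0, 0, 0],
    [0, 0, 0],
    [0, 0, 0],
    [0, 0, 0]
  ],
  "hand": [-1, -1, -1, -1, -1, -1, -1, -1, -1]
}}

```text
t: 4.55
ee_pos: [0.525, 0.306, 0.0866]
tcp_rot: [-0.001, 1.0, -0.017, 0.001]
contact_force: [-0.0, -0.1, 0.5]
grip_width: 0.0932
```

```bash
python3 go.py 524 306 85 -92.2
```

```text
t 4.55 p [525.  306.   86.6] yaw -91.9 z [ 0.0014  0.0026 -1.    ] w 93.2 F [-0.05 -0.08  0.46] q [ 25.  15.  93.   0.  72. 117.]
shift mm [-1.   0.1  1.6] share [-0.0049  0.0003  0.0078]
turn 0.3 share 0.0016
rotvec share [-0.0008 -0.0004  0.0016]
```

Close gently (25 N).

Emit:
{"api": "drive_tool", "payload": {
  "dp": [
    [0, 0, 0],
    [0, 0, 0],
    [0, 0, 0],
    [0, 0, 0],
    [0, 0, 0],
    [0, 0, 0],
    [0, 0, 0],
    [0, 0, 0],
    [0, 0, 0],
    [0, 0, 0]
  ],
  "rot": [
    [0, 0, 0],
    [0, 0, 0],
    [0, 0, 0],
    [0, 0, 0],
    [0, 0, 0],
    [0, 0, 0],
    [0, 0, 0],
    [0, 0, 0],
    [0, 0, 0],
    [0, 0, 0]
  ],
  "hand": [0, 0.3, 0.6, 1, 1, 1, 1, 1, 1, 1],
  "squeeze": 25
}}

```text
t: 5.55
ee_pos: [0.5245, 0.3059, 0.0858]
tcp_rot: [-0.001, 1.0, -0.017, 0.0]
contact_force: [-1.5, 0.3, 4.3]
grip_width: 0.0623
```

Emit:
{"api": "drive_tool", "payload": {
  "dp": [
    [0, 0, -0.03],
    [0, 0, -0.05],
    [0, 0, -0.08],
    [0, 0, -0.12],
    [0, 0, -0.14],
    [0, 0, -0.14],
    [0, 0, -0.12],
    [0, 0, -0.08],
    [0, 0, -0.04],
    [0, 0, 0]
  ],
  "rot": [
    [0, 0, 0],
    [0, 0, 0],
    [0, 0, 0],
    [0, 0, 0],
    [0, 0, 0],
    [0, 0, 0],
    [0, 0, 0],
    [0, 0, 0],
    [0, 0, 0],
    [0, 0, 0]
  ],
  "hand": [1, 1, 1, 1, 1, 1, 1, 1, 1, 1]
}}

```text
t: 6.55
ee_pos: [0.5247, 0.3057, 0.2469]
tcp_rot: [-0.001, 1.0, -0.017, 0.001]
contact_force: [-0.4, -1.1, -2.6]
grip_width: 0.0623
```

```bash
python3 go.py 458.5 23.9 250 3.5;python3 - <<'E'
from h import *
im=manip.capture("scene")[:,:,::-1]; cv2.imwrite("pics/s2.png",cv2.resize(im[60:230,250:420],None,fx=3.5,fy=3.5,interpolation=cv2.INTER_CUBIC))
E
```

```text
t 6.55 p [524.7 305.7 246.9] yaw -91.92 z [ 0.0021  0.0029 -1.    ] w 62.3 F [-0.4  -1.08 -2.55] q [ 25.   8.  83.   0.  89. 117.]
shift mm [-56.7 283.8  -4.1] share [-0.2836  1.4191 -0.0205]
turn -95.42 share -0.5301
rotvec share [-2.000e-04 -1.300e-03 -5.301e-01]
```

View pics/s2.png

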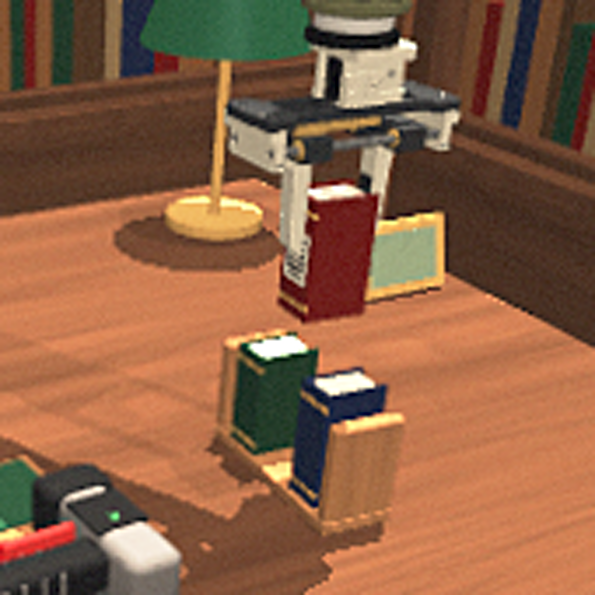

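Emit:
{"api": "drive_tool", "payload": {
  "dp": [
    [-0.02, 0.07, 0],
    [-0.032, 0.14, 0],
    [-0.034, 0.18, 0],
    [-0.034, 0.18, 0],
    [-0.034, 0.18, 0],
    [-0.034, 0.18, 0],
    [-0.034, 0.18, 0],
    [-0.032, 0.17, 0],
    [-0.02, 0.1, 0],
    [-0.01, 0.04, 0]
  ],
  "rot": [
    [0, 0, 0],
    [0, 0, 0],
    [0, 0, 0],
    [0, 0, 0],
    [0, 0, 0],
    [0, 0, 0],
    [0, 0, 0],
    [0, 0, 0],
    [0, 0, 0],
    [0, 0, 0]
  ],
  "hand": [1, 1, 1, 1, 1, 1, 1, 1, 1, 1]
}}

```text
t: 7.6
ee_pos: [0.4568, 0.0219, 0.2433]
tcp_rot: [-0.001, 1.0, -0.018, -0.001]
contact_force: [0.1, 0.3, -1.3]
grip_width: 0.0625
```

Emit:
{"api": "drive_tool", "payload": {
  "dp": [
    [0, 0, 0],
    [0, 0, 0],
    [0, 0, 0],
    [0, 0, 0],
    [0, 0, 0],
    [0, 0, 0],
    [0, 0, 0],
    [0, 0, 0],
    [0, 0, 0],
    [0, 0, 0]
  ],
  "rot": [
    [0, 0, -0.03],
    [0, 0, -0.042],
    [0, 0, -0.046],
    [0, 0, -0.046],
    [0, 0, -0.046],
    [0, 0, -0.046],
    [0, 0, -0.046],
    [0, 0, -0.046],
    [0, 0, -0.046],
    [0, 0, -0.046]
  ],
  "hand": [1, 1, 1, 1, 1, 1, 1, 1, 1, 1]
}}

```text
t: 8.6
ee_pos: [0.4575, 0.0243, 0.2437]
tcp_rot: [-0.001, 0.779, 0.627, 0.0]
contact_force: [-0.5, 0.6, -1.2]
grip_width: 0.0623
```

```bash
python3 go.py 458.5 23.9 150 3.5
```

```text
t 8.6 p [457.5  24.3 243.7] yaw -12.34 z [-0.0017  0.0024 -1.    ] w 62.3 F [-0.51  0.61 -1.19] q [ -3. -15. 106.   0.  90.   9.]
shift mm [-0.4  1.2 93.7] share [-0.002   0.0061  0.4684]
turn -15.84 share -0.088
rotvec share [-0.0006 -0.0007 -0.088 ]
```

Emit:
{"api": "drive_tool", "payload": {
  "dp": [
    [0, 0, 0],
    [0, 0, 0],
    [-0.002, 0.006, 0],
    [0, 0, 0.05],
    [0, 0, 0.12],
    [0, 0, 0.14],
    [0, 0, 0.14],
    [0, 0, 0.14],
    [0, 0, 0.1],
    [0, 0, 0]
  ],
  "rot": [
    [0, 0, -0.046],
    [0, 0, -0.042],
    [0, 0, 0],
    [0, 0, 0],
    [0, 0, 0],
    [0, 0, 0],
    [0, 0, 0],
    [0, 0, 0],
    [0, 0, 0],
    [0, 0, 0]
  ],
  "hand": [1, 1, 1, 1, 1, 1, 1, 1, 1, 1]
}}

```text
t: 9.6
ee_pos: [0.4559, 0.0238, 0.1026]
tcp_rot: [-0.003, 0.689, 0.725, -0.002]
contact_force: [-1.1, 0.9, -1.8]
grip_width: 0.0624
```

```bash
python3 go.py 458.5 23.9 89 3.5;python3 - <<'E'
from h import *
im=manip.capture("scene")[:,:,::-1]; cv2.imwrite("pics/s3.png",cv2.resize(im[100:260,200:330],None,fx=3.5,fy=3.5,interpolation=cv2.INTER_CUBIC))
E
```

```text
t 9.6 p [455.9  23.8 102.6] yaw 2.95 z [-0.0072  0.0025 -1.    ] w 62.4 F [-1.12  0.92 -1.84] q [ -4.  -9. 115.   0.  74.  -7.]
shift mm [-0.1  2.7 13.6] share [-0.0005  0.0133  0.0678]
turn -0.55 share -0.0031
rotvec share [-0.0022 -0.0009 -0.0031]
```

View pics/s3.png

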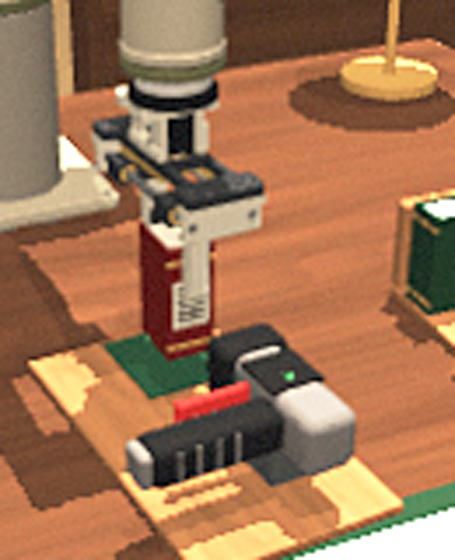

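Emit:
{"api": "drive_tool", "payload": {
  "dp": [
    [0, 0.013, 0.02],
    [0, 0, 0.02],
    [0, 0, 0.01],
    [0, 0, 0.01],
    [0, 0, 0]
  ],
  "rot": [
    [-0.002, 0, -0.003],
    [0, 0, 0],
    [0, 0, 0],
    [0, 0, 0],
    [0, 0, 0]
  ],
  "hand": [1, 1, 1, 1, 1]
}}

```text
t: 10.15
ee_pos: [0.4619, 0.0236, 0.0949]
tcp_rot: [0.002, 0.684, 0.729, 0.003]
contact_force: [1.2, -0.0, -0.6]
grip_width: 0.0624
```

```bash
python3 go.py 458.5 23.9 88.5 3.5
```

```text
t 10.15 p [461.9  23.6  94.9] yaw 3.65 z [ 0.0066  0.0023 -1.    ] w 62.4 F [ 1.19 -0.02 -0.58] q [ -4.  -8. 116.   0.  72.  -7.]
shift mm [ 0.5 -3.4  6.4] share [ 0.0025 -0.0169  0.0321]
turn 0.15 share 0.0008
rotvec share [ 0.0021 -0.0006  0.0008]
```

Emit:
{"api": "drive_tool", "payload": {
  "dp": [
    [0, 0, 0],
    [0, 0, 0],
    [0, 0, 0]
  ],
  "rot": [
    [0, 0, 0],
    [0, 0, 0],
    [0, 0, 0]
  ],
  "hand": [1, 1, 1]
}}

```text
t: 10.45
ee_pos: [0.462, 0.0236, 0.0951]
tcp_rot: [0.002, 0.684, 0.729, 0.003]
contact_force: [-0.4, 0.2, -2.3]
grip_width: 0.0622
```

```bash
python3 go.py 458.5 23.9 88.5 3.5
```

```text
t 10.45 p [462.   23.6  95.1] yaw 3.66 z [ 0.0068  0.0023 -1.    ] w 62.2 F [-0.39  0.19 -2.29] q [ -4.  -8. 116.   0.  72.  -7.]
shift mm [ 0.5 -3.5  6.5] share [ 0.0026 -0.0174  0.0327]
turn 0.16 share 0.0009
rotvec share [ 0.0022 -0.0006  0.0009]
```

Emit:
{"api": "drive_tool", "payload": {
  "dp": [
    [0, -0.017, 0],
    [0, 0, 0.01],
    [0, 0, 0.01],
    [0, 0, 0.005],
    [0, 0, 0],
    [0, 0, 0]
  ],
  "rot": [
    [0.002, 0, 0],
    [0, 0, 0],
    [0, 0, 0],
    [0, 0, 0],
    [0, 0, 0],
    [0, 0, 0]
  ],
  "hand": [1, 1, 1, 1, 1, 1]
}}

```text
t: 11.05
ee_pos: [0.4584, 0.0234, 0.0898]
tcp_rot: [-0.001, 0.684, 0.729, 0.001]
contact_force: [1.3, 0.2, -1.6]
grip_width: 0.0624
```

```bash
python3 go.py 458.5 23.9 88.5 3.5
```

```text
t 11.05 p [458.4  23.4  89.8] yaw 3.66 z [ 1.0e-04  1.9e-03 -1.0e+00] w 62.4 F [ 1.27  0.16 -1.65] q [ -4.  -8. 116.   0.  72.  -7.]
shift mm [0.5 0.1 1.3] share [0.0025 0.0006 0.0065]
turn 0.16 share 0.0009
rotvec share [ 0.0001 -0.0006  0.0009]
```

Emit:
{"api": "drive_tool", "payload": {
  "dp": [
    [0, 0, 0.004],
    [0, 0, 0.004],
    [0, 0, 0]
  ],
  "rot": [
    [0, 0, 0],
    [0, 0, 0],
    [0, 0, 0]
  ],
  "hand": [1, 1, 1]
}}

```text
t: 11.35
ee_pos: [0.4586, 0.0234, 0.0887]
tcp_rot: [-0.0, 0.684, 0.729, 0.001]
contact_force: [-1.5, 0.2, 3.8]
grip_width: 0.0624
```

```bash
python3 go.py
```

```text
t 11.35 p [458.6  23.4  88.7] yaw 3.66 z [ 5.0e-04  1.9e-03 -1.0e+00] w 62.4 F [-1.53  0.2   3.79] q [ -4.  -8. 116.   0.  72.  -7.]
```

Emit:
{"api": "drive_tool", "payload": {
  "dp": [
    [0, 0, 0],
    [0, 0, 0],
    [0, 0, 0],
    [0, 0, 0],
    [0, 0, 0],
    [0, 0, 0],
    [0, 0, 0],
    [0, 0, -0.05],
    [0, 0, -0.1],
    [0, 0, -0.15]
  ],
  "rot": [
    [0, 0, 0],
    [0, 0, 0],
    [0, 0, 0],
    [0, 0, 0],
    [0, 0, 0],
    [0, 0, 0],
    [0, 0, 0],
    [0, 0, 0],
    [0, 0, 0],
    [0, 0, 0]
  ],
  "hand": [-0.36, -0.42, -0.5, -0.7, -1, -1, -1, -1, -1, -1]
}}

```text
t: 12.35
ee_pos: [0.4571, 0.0234, 0.148]
tcp_rot: [-0.002, 0.684, 0.729, -0.0]
contact_force: [1.1, -0.1, 0.1]
grip_width: 0.0931
```

Emit:
{"api": "drive_tool", "payload": {
  "dp": [
    [0, 0, -0.15],
    [0, 0, -0.15],
    [0, 0, -0.1],
    [0, 0, 0],
    [0, 0, 0]
  ],
  "rot": [
    [0, 0, 0],
    [0, 0, 0],
    [0, 0, 0],
    [0, 0, 0],
    [0, 0, 0]
  ],
  "hand": [-1, -1, -1, -1, -1]
}}

```text
t: 12.85
ee_pos: [0.4586, 0.0231, 0.2287]
tcp_rot: [-0.0, 0.684, 0.729, 0.001]
contact_force: [-0.3, -0.1, -0.3]
grip_width: 0.093
```

```bash
python3 go.py 662 -38.5 230 3.5;python3 - <<'E'
from h import *
a=manip.capture("scene")[:,:,::-1]; b=manip.capture("top")[:,:,::-1]
cv2.imwrite("pics/top1.png",b)
A=cv2.resize(a[150:270,200:330],None,fx=3,fy=3,interpolation=cv2.INTER_CUBIC);B=cv2.resize(b[135:265,200:300],None,fx=3,fy=3,interpolation=cv2.INTER_CUBIC)
o=np.zeros((400,700,3),np.uint8);o[:A.shape[0],:A.shape[1]]=A;o[:B.shape[0],400:400+B.shape[1]]=B;cv2.imwrite("pics/s4.png",o)
E
```

```text
t 12.85 p [458.6  23.1 228.7] yaw 3.66 z [ 0.0014  0.0018 -1.    ] w 93.0 F [-0.29 -0.09 -0.31] q [ -4. -15. 107.   0.  88.  -7.]
shift mm [-74.4 199.   -1.1] share [-0.3722  0.9952 -0.0057]
turn 0.16 share 0.0009
rotvec share [ 0.0005 -0.0005  0.0009]
```

View pics/s4.png

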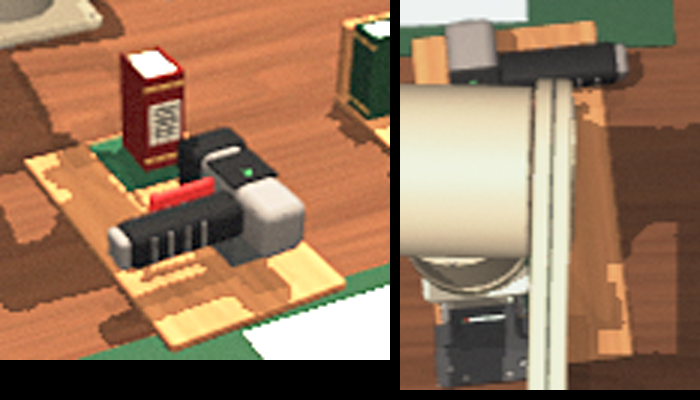

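Emit:
{"api": "drive_tool", "payload": {
  "dp": [
    [-0.04, 0.1, 0],
    [-0.07, 0.19, 0],
    [-0.075, 0.2, 0],
    [-0.075, 0.2, 0],
    [-0.07, 0.19, 0],
    [-0.042, 0.115, 0],
    [0, 0, 0.15],
    [0, 0, 0.2],
    [0, 0, 0.15],
    [0, 0, 0]
  ],
  "rot": [
    [0, 0, 0],
    [0, 0, 0],
    [0, 0, 0],
    [0, 0, 0],
    [0, 0, 0],
    [0, 0, 0],
    [0, 0, 0],
    [0, 0, 0],
    [0, 0, 0],
    [0, 0, 0]
  ],
  "hand": [-1, -1, -1, -1, -1, -1, -1, -1, -1, -1]
}}

```text
t: 13.95
ee_pos: [0.6568, -0.0376, 0.12]
tcp_rot: [-0.006, 0.684, 0.729, -0.003]
contact_force: [-0.2, 0.7, -0.7]
grip_width: 0.0928
```

Emit:
{"api": "drive_tool", "payload": {
  "dp": [
    [0, 0, 0],
    [0, 0, 0]
  ],
  "rot": [
    [0, 0, 0],
    [0, 0, 0]
  ],
  "hand": [-1, -1]
}}

```text
t: 14.15
ee_pos: [0.6629, -0.0384, 0.1304]
tcp_rot: [0.001, 0.684, 0.729, 0.002]
contact_force: [-0.6, -0.7, 0.4]
grip_width: 0.093
```

```bash
python3 go.py 662.2 -38.7 70 3.5;python3 - <<'E'
from h import *
a=manip.capture("scene")[:,:,::-1]; b=manip.capture("top")[:,:,::-1]
A=cv2.resize(a[150:270,190:320],None,fx=3,fy=3,interpolation=cv2.INTER_CUBIC);B=cv2.resize(b[125:255,200:300],None,fx=3,fy=3,interpolation=cv2.INTER_CUBIC)
o=np.zeros((400,700,3),np.uint8);o[:A.shape[0],:A.shape[1]]=A;o[:B.shape[0],400:400+B.shape[1]]=B;cv2.imwrite("pics/s5.png",o)
E
```

```text
t 14.15 p [662.9 -38.4 130.4] yaw 3.66 z [ 0.003   0.0015 -1.    ] w 93.0 F [-0.61 -0.73  0.42] q [ -8.  21.  81.   0.  78. -11.]
shift mm [-0.4 -0.9 60.4] share [-0.0018 -0.0047  0.3022]
turn 0.16 share 0.0009
rotvec share [ 0.001  -0.0004  0.0009]
```

View pics/s5.png

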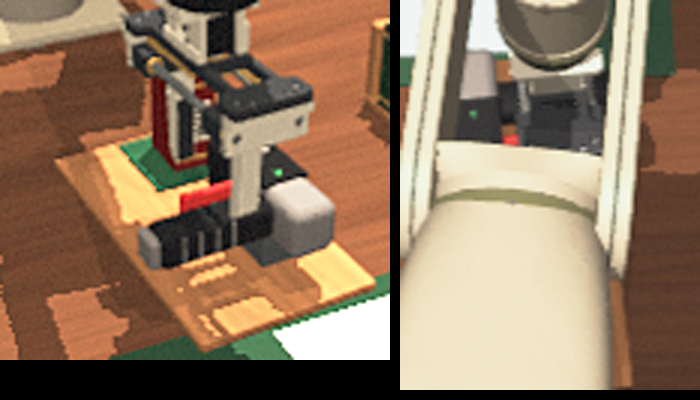

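Emit:
{"api": "drive_tool", "payload": {
  "dp": [
    [0, 0, 0.05],
    [0, 0, 0.05],
    [0, 0, 0.05],
    [0, 0, 0.05],
    [0, 0, 0.05],
    [0, 0, 0.04],
    [0, 0, 0.01],
    [0, 0, 0],
    [0, 0, 0]
  ],
  "rot": [
    [0, 0, 0],
    [0, 0, 0],
    [0, 0, 0],
    [0, 0, 0],
    [0, 0, 0],
    [0, 0, 0],
    [0, 0, 0],
    [0, 0, 0],
    [0, 0, 0]
  ],
  "hand": [-1, -1, -1, -1, -1, -1, -1, -1, -1]
}}

```text
t: 15.15
ee_pos: [0.6622, -0.0382, 0.0687]
tcp_rot: [-0.0, 0.684, 0.729, 0.001]
contact_force: [0.3, -0.2, 0.3]
grip_width: 0.0928
```

```bash
python3 go.py 662.2 -38.7 70 3.5
```

```text
t 15.15 p [662.2 -38.2  68.7] yaw 3.66 z [ 0.001   0.0018 -1.    ] w 92.8 F [ 0.3  -0.24  0.27] q [ -8.  24.  83.   0.  73. -11.]
shift mm [-0.5 -0.  -1.3] share [-0.0027 -0.0001 -0.0063]
turn 0.16 share 0.0009
rotvec share [ 0.0004 -0.0006  0.0009]
```

Emit:
{"api": "drive_tool", "payload": {
  "dp": [
    [0, 0, 0],
    [0, 0, 0],
    [0, 0, 0],
    [0, 0, 0],
    [0, 0, 0],
    [0, 0, 0],
    [0, 0, 0],
    [0, 0, 0],
    [0, 0, 0],
    [0, 0, 0]
  ],
  "rot": [
    [0, 0, 0],
    [0, 0, 0],
    [0, 0, 0],
    [0, 0, 0],
    [0, 0, 0],
    [0, 0, 0],
    [0, 0, 0],
    [0, 0, 0],
    [0, 0, 0],
    [0, 0, 0]
  ],
  "hand": [-0.6, -0.4, -0.25, -0.15, -0.05, 0.05, 0.1, 0.1, 0.1, 0.1],
  "squeeze": 14
}}

```text
t: 16.15
ee_pos: [0.6641, -0.038, 0.0682]
tcp_rot: [0.001, 0.684, 0.729, 0.003]
contact_force: [13.1, 0.4, -8.1]
grip_width: 0.0451
```

```bash
python3 go.py;python3 - <<'E'
from cell import manip
print(manip.sense()["contact_force"],manip.sense()["tau"].round(2))
E
```

```text
t 16.15 p [664.1 -38.   68.2] yaw 3.65 z [ 0.0054  0.002  -1.    ] w 45.1 F [13.12  0.41 -8.05] q [ -8.  24.  83.   0.  72. -11.]
[13.11871883  0.40662586 -8.05107514] [-4.800e-01 -7.008e+01 -4.326e+01 -4.800e-01  3.960e+00 -6.000e-02]
```

Emit:
{"api": "drive_tool", "payload": {
  "dp": [
    [0, 0, 0],
    [0, 0, 0],
    [0, 0, 0],
    [0, 0, 0],
    [0, 0, 0],
    [0, 0, 0],
    [0, 0, 0],
    [0, 0, 0],
    [0, 0, 0],
    [0, 0, 0]
  ],
  "rot": [
    [0, 0, 0],
    [0, 0, 0],
    [0, 0, 0],
    [0, 0, 0],
    [0, 0, 0],
    [0, 0, 0],
    [0, 0, 0],
    [0, 0, 0],
    [0, 0, 0],
    [0, 0, 0]
  ],
  "hand": [0.1, 0.1, 0.1, 0.1, 0, -0.3, -0.6, -1, -1, -1]
}}

```text
t: 17.15
ee_pos: [0.6622, -0.0377, 0.0684]
tcp_rot: [-0.0, 0.684, 0.729, 0.001]
contact_force: [0.5, 0.6, 0.7]
grip_width: 0.0821
```

Emit:
{"api": "drive_tool", "payload": {
  "dp": [
    [0, 0, 0],
    [0, 0, 0],
    [0, 0, -0.05],
    [0, 0, -0.1],
    [0, 0, -0.15],
    [0, 0, -0.2],
    [0, 0, -0.2],
    [0, 0, -0.1],
    [0, 0, 0],
    [0, 0, 0]
  ],
  "rot": [
    [0, 0, 0],
    [0, 0, 0],
    [0, 0, 0],
    [0, 0, 0],
    [0, 0, 0],
    [0, 0, 0],
    [0, 0, 0],
    [0, 0, 0],
    [0, 0, 0],
    [0, 0, 0]
  ],
  "hand": [-1, -1, -1, -1, -1, -1, -1, -1, -1, -1]
}}

```text
t: 18.15
ee_pos: [0.662, -0.0384, 0.2287]
tcp_rot: [-0.0, 0.684, 0.729, 0.001]
contact_force: [-1.0, -0.7, -0.5]
grip_width: 0.0933
```

```bash
python3 go.py 458.5 23.7 230 -86.5;python3 - <<'E'
from h import *
a=manip.capture("scene")[:,:,::-1]
cv2.imwrite("pics/s6.png",cv2.resize(a[130:270,190:340],None,fx=3.5,fy=3.5,interpolation=cv2.INTER_CUBIC))
E
```

```text
t 18.15 p [662.  -38.4 228.7] yaw 3.66 z [ 0.0014  0.0018 -1.    ] w 93.3 F [-1.01 -0.67 -0.49] q [ -8.  17.  75.   0.  88. -11.]
shift mm [  75.  -199.1   -1.5] share [ 0.3748 -0.9954 -0.0073]
turn 90.16 share 0.5009
rotvec share [-0.     -0.0008  0.5009]
```

View pics/s6.png

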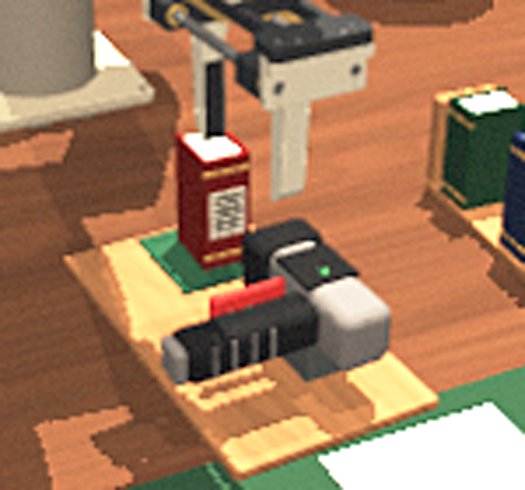

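Emit:
{"api": "drive_tool", "payload": {
  "dp": [
    [0.04, -0.1, 0],
    [0.07, -0.19, 0],
    [0.075, -0.2, 0],
    [0.075, -0.2, 0],
    [0.07, -0.19, 0],
    [0.045, -0.115, 0],
    [0, 0, 0],
    [0, 0, 0],
    [0, 0, 0],
    [0, 0, 0]
  ],
  "rot": [
    [0, 0, 0],
    [0, 0, 0],
    [0, 0, 0],
    [0, 0, 0],
    [0, 0, 0],
    [0, 0, 0],
    [0, 0, 0.04],
    [0, 0, 0.046],
    [0, 0, 0.046],
    [0, 0, 0.046]
  ],
  "hand": [-1, -1, -1, -1, -1, -1, -1, -1, -1, -1]
}}

```text
t: 19.2
ee_pos: [0.4571, 0.0238, 0.2261]
tcp_rot: [-0.002, 0.86, 0.51, -0.001]
contact_force: [0.3, -0.1, -0.4]
grip_width: 0.0928
```

Emit:
{"api": "drive_tool", "payload": {
  "dp": [
    [0, 0, 0],
    [0, 0, 0],
    [0, 0, 0],
    [0, 0, 0],
    [0, 0, 0],
    [0, 0, 0],
    [0, 0, 0],
    [0, 0, 0],
    [0, 0, 0]
  ],
  "rot": [
    [0, 0, 0.046],
    [0, 0, 0.046],
    [0, 0, 0.046],
    [0, 0, 0.046],
    [0, 0, 0.046],
    [0, 0, 0.046],
    [0, 0, 0.046],
    [0, 0, 0],
    [0, 0, 0]
  ],
  "hand": [-1, -1, -1, -1, -1, -1, -1, -1, -1]
}}

```text
t: 20.1
ee_pos: [0.4576, 0.0238, 0.2268]
tcp_rot: [-0.001, 0.999, 0.034, -0.001]
contact_force: [-1.0, 0.3, 0.3]
grip_width: 0.0934
```

```bash
python3 go.py 458.5 23.6 89 -86.4
```

```text
t 20.1 p [457.6  23.8 226.8] yaw -86.09 z [-0.0023  0.0021 -1.    ] w 93.4 F [-1.03  0.32  0.28] q [ -4. -15. 107.   0.  88.  83.]
shift mm [  1.2   0.6 137.8] share [0.0059 0.0028 0.6892]
turn 0.31 share 0.0017
rotvec share [-0.0007  0.0007  0.0017]
```

Emit:
{"api": "drive_tool", "payload": {
  "dp": [
    [0.006, 0.003, 0.05],
    [0, 0, 0.12],
    [0, 0, 0.14],
    [0, 0, 0.14],
    [0, 0, 0.12],
    [0, 0, 0.08],
    [0, 0, 0.03],
    [0, 0, 0],
    [0, 0, 0],
    [0, 0, 0]
  ],
  "rot": [
    [0, 0, 0.0017],
    [0, 0, 0],
    [0, 0, 0],
    [0, 0, 0],
    [0, 0, 0],
    [0, 0, 0],
    [0, 0, 0],
    [0, 0, 0],
    [0, 0, 0],
    [0, 0, 0]
  ],
  "hand": [-1, -1, -1, -1, -1, -1, -1, -1, -1, -1]
}}

```text
t: 21.1
ee_pos: [0.4605, 0.0234, 0.0934]
tcp_rot: [-0.001, 1.0, 0.029, 0.001]
contact_force: [0.3, -0.1, 0.4]
grip_width: 0.0932
```

```bash
python3 go.py 458.5 23.6 89 -86.4
```

```text
t 21.1 p [460.5  23.4  93.4] yaw -86.62 z [ 0.0022  0.0017 -1.    ] w 93.2 F [ 0.29 -0.12  0.4 ] q [ -4.  -8. 116.   0.  72.  83.]
shift mm [-2.  -0.3  4.4] share [-0.0102 -0.0016  0.0221]
turn -0.22 share -0.0012
rotvec share [-0.0005 -0.0007 -0.0012]
```

Emit:
{"api": "drive_tool", "payload": {
  "dp": [
    [0, 0, 0],
    [0, 0, 0],
    [0, 0, 0],
    [0, 0, 0],
    [0, 0, 0],
    [0, 0, 0],
    [0, 0, 0],
    [0, 0, 0],
    [0, 0, 0],
    [0, 0, 0]
  ],
  "rot": [
    [0, 0, 0],
    [0, 0, 0],
    [0, 0, 0],
    [0, 0, 0],
    [0, 0, 0],
    [0, 0, 0],
    [0, 0, 0],
    [0, 0, 0],
    [0, 0, 0],
    [0, 0, 0]
  ],
  "hand": [-0.5, -0.2, 0, 0.1, 0.3, 1, 1, 1, 1, 1],
  "squeeze": 25
}}

```text
t: 22.1
ee_pos: [0.4596, 0.0235, 0.0923]
tcp_rot: [-0.001, 1.0, 0.029, 0.0]
contact_force: [0.2, 0.9, 0.5]
grip_width: 0.0443
```

```bash
python3 go.py 467 -305.5 240 -1.1
```

```text
t 22.1 p [459.6  23.5  92.3] yaw -86.65 z [ 1.e-04  2.e-03 -1.e+00] w 44.3 F [0.24 0.91 0.52] q [ -4.  -8. 116.   0.  72.  83.]
shift mm [ -11.8  328.6 -148.4] share [-0.0591  1.6429 -0.742 ]
turn -85.55 share -0.4753
rotvec share [-4.000e-04 -5.000e-04 -4.753e-01]
```

Emit:
{"api": "drive_tool", "payload": {
  "dp": [
    [0, 0, -0.03],
    [0, 0, -0.06],
    [0, 0, -0.1],
    [0, 0, -0.13],
    [0, 0, -0.13],
    [0, 0, -0.13],
    [0, 0, -0.1],
    [0, 0, -0.06],
    [0, 0, -0.02],
    [0, 0, 0]
  ],
  "rot": [
    [0, 0, 0],
    [0, 0, 0],
    [0, 0, 0],
    [0, 0, 0],
    [0, 0, 0],
    [0, 0, 0],
    [0, 0, 0],
    [0, 0, 0],
    [0, 0, 0],
    [0, 0, 0]
  ],
  "hand": [1, 1, 1, 1, 1, 1, 1, 1, 1, 1]
}}

```text
t: 23.1
ee_pos: [0.4597, 0.0232, 0.2445]
tcp_rot: [-0.001, 1.0, 0.029, 0.0]
contact_force: [-0.0, 0.5, -1.7]
grip_width: 0.0439
```

Emit:
{"api": "drive_tool", "payload": {
  "dp": [
    [0, 0.09, 0],
    [-0.006, 0.16, 0],
    [-0.007, 0.2, 0],
    [-0.007, 0.21, 0],
    [-0.007, 0.21, 0],
    [-0.007, 0.21, 0],
    [-0.007, 0.21, 0],
    [-0.007, 0.19, 0],
    [-0.006, 0.12, 0],
    [0, 0.04, 0]
  ],
  "rot": [
    [0, 0, 0],
    [0, 0, 0],
    [0, 0, 0],
    [0, 0, 0],
    [0, 0, 0],
    [0, 0, 0],
    [0, 0, 0],
    [0, 0, 0],
    [0, 0, 0],
    [0, 0, 0]
  ],
  "hand": [1, 1, 1, 1, 1, 1, 1, 1, 1, 1]
}}

```text
t: 24.1
ee_pos: [0.4668, -0.3068, 0.2415]
tcp_rot: [-0.002, 1.0, 0.028, -0.001]
contact_force: [0.3, 0.7, -2.2]
grip_width: 0.0442
```

Emit:
{"api": "drive_tool", "payload": {
  "dp": [
    [0, 0, 0],
    [0, 0, 0],
    [0, 0, 0],
    [0, 0, 0],
    [0, 0, 0],
    [0, 0, 0],
    [0, 0, 0],
    [0, 0, 0],
    [0, 0, 0],
    [0, 0, 0]
  ],
  "rot": [
    [0, 0, -0.03],
    [0, 0, -0.045],
    [0, 0, -0.046],
    [0, 0, -0.046],
    [0, 0, -0.046],
    [0, 0, -0.046],
    [0, 0, -0.046],
    [0, 0, -0.046],
    [0, 0, -0.046],
    [0, 0, -0.046]
  ],
  "hand": [1, 1, 1, 1, 1, 1, 1, 1, 1, 1]
}}

```text
t: 25.1
ee_pos: [0.4678, -0.3035, 0.2423]
tcp_rot: [-0.002, 0.746, 0.666, 0.001]
contact_force: [-0.1, 0.0, -2.0]
grip_width: 0.0439
```

```bash
python3 go.py 467 -305.5 220 -1.1
```

```text
t 25.1 p [ 467.8 -303.5  242.3] yaw -6.52 z [-0.0014  0.0036 -1.    ] w 43.9 F [-0.05  0.   -1.96] q [-38.   1.  91.   0.  88. -32.]
shift mm [-2.1 -0.5 22.3] share [-0.0106 -0.0025  0.1117]
turn -5.42 share -0.0301
rotvec share [-0.0005 -0.0011 -0.0301]
```

Emit:
{"api": "drive_tool", "payload": {
  "dp": [
    [0, 0, 0],
    [0, 0, 0.05],
    [0, 0, 0.06],
    [0, 0, 0],
    [0, 0, 0],
    [0, 0, 0]
  ],
  "rot": [
    [0, 0, -0.03],
    [0, 0, 0],
    [0, 0, 0],
    [0, 0, 0],
    [0, 0, 0],
    [0, 0, 0]
  ],
  "hand": [1, 1, 1, 1, 1, 1]
}}

```text
t: 25.7
ee_pos: [0.4681, -0.3048, 0.2217]
tcp_rot: [-0.001, 0.717, 0.697, 0.001]
contact_force: [0.5, 0.1, -1.7]
grip_width: 0.0444
```

```bash
python3 go.py 467 -305.5 120 -1.1;python3 - <<'E'
from h import *
a=manip.capture("scene")[:,:,::-1]; b=manip.capture("top")[:,:,::-1]; cv2.imwrite("pics/top2.png",b); cv2.imwrite("pics/sc2.png",a)
A=cv2.resize(a[90:290,90:210],None,fx=2.9,fy=2.9,interpolation=cv2.INTER_CUBIC);B=cv2.resize(b[140:290,300:410],None,fx=3.5,fy=3.5,interpolation=cv2.INTER_CUBIC)
o=np.zeros((590,780,3),np.uint8);o[:A.shape[0],:A.shape[1]]=A;o[:B.shape[0],390:390+B.shape[1]]=B;cv2.imwrite("pics/s7.png",o)
E
```

```text
t 25.7 p [ 468.1 -304.8  221.7] yaw -1.55 z [ 3.e-04  2.e-03 -1.e+00] w 44.4 F [ 0.54  0.05 -1.75] q [-38.   1.  93.   0.  86. -37.]
shift mm [ -0.9  -1.1 101.7] share [-0.0046 -0.0054  0.5084]
turn -0.45 share -0.0025
rotvec share [ 0.0001 -0.0006 -0.0025]
```

View pics/s7.png

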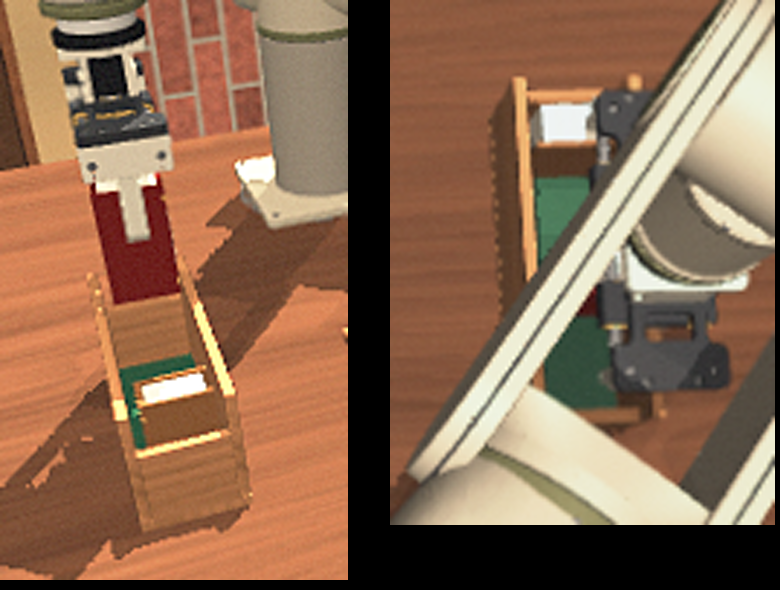

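```bash
python3 - <<'E'
from h import *
f=lambda p:np.array(p)/2.9+[90,90]
print((plane("scene",f([[113,304],[183,293]]),.1444)*1000).round())
a=cv2.imread("pics/sc2.png"); hsv=cv2.cvtColor(a,cv2.COLOR_BGR2HSV); m=((hsv[...,2]>215)&(hsv[...,0]>12)&(hsv[...,0]<28)&(hsv[...,1]>60))
m2=np.zeros_like(m); m2[180:245,115:180]=m[180:245,115:180]
rects(a,m2,"scene",.122,8)
print((proj("scene",[[.502+sx*.130,-.306-sx*.0025+sy,.122] for sx in(-1,1) for sy in(-.049,-.039,.039,.049)])-90)*2.9)
E
```

```text
[[ 487. -337.  144.]
 [ 495. -275.  144.]]
[126. 211.] ctr [ 523.  -352.6] size [  6.9 151.8] ang 88.9
[[ 87.24239138 272.88422228]
 [ 97.29983447 270.8194746 ]
 [174.10409158 255.11325715]
 [183.73744385 253.15077523]
 [116.66814972 417.80047546]
 [129.19269506 414.722319  ]
 [224.28272108 391.32057191]
 [236.13592041 388.39967812]]
```

Emit:
{"api": "drive_tool", "payload": {
  "dp": [
    [-0.004, -0.004, 0.04],
    [0, 0, 0.07],
    [0, 0, 0.08],
    [0, 0, 0.09],
    [0, 0, 0.09],
    [0, 0, 0.09],
    [0, 0, 0.08],
    [0, 0, 0.05],
    [0, 0, 0.02],
    [0, 0, 0]
  ],
  "rot": [
    [0, 0, -0.0025],
    [0, 0, 0],
    [0, 0, 0],
    [0, 0, 0],
    [0, 0, 0],
    [0, 0, 0],
    [0, 0, 0],
    [0, 0, 0],
    [0, 0, 0],
    [0, 0, 0]
  ],
  "hand": [1, 1, 1, 1, 1, 1, 1, 1, 1, 1]
}}

```text
t: 26.8
ee_pos: [0.467, -0.3052, 0.0991]
tcp_rot: [-0.001, 0.714, 0.701, 0.001]
contact_force: [-0.7, -0.2, -1.1]
grip_width: 0.0438
```

```bash
python3 go.py 467 -305.5 87.3 -1.1
```

```text
t 26.8 p [ 467.  -305.2   99.1] yaw -1.06 z [-5.0e-04  2.5e-03 -1.0e+00] w 43.8 F [-0.69 -0.17 -1.05] q [-38.   7. 100.   0.  73. -37.]
shift mm [-0.3  0.  11.8] share [-0.0016  0.0001  0.0588]
turn 0.04 share 0.0002
rotvec share [-0.0002 -0.0008  0.0002]
```

Emit:
{"api": "drive_tool", "payload": {
  "dp": [
    [0, 0, 0.02],
    [0, 0, 0.02],
    [0, 0, 0.01],
    [0, 0, 0],
    [0, 0, 0]
  ],
  "rot": [
    [0, 0, 0],
    [0, 0, 0],
    [0, 0, 0],
    [0, 0, 0],
    [0, 0, 0]
  ],
  "hand": [1, 1, 1, 1, 1]
}}

```text
t: 27.3
ee_pos: [0.4673, -0.3054, 0.0898]
tcp_rot: [-0.0, 0.714, 0.701, 0.001]
contact_force: [0.7, -0.3, -1.9]
grip_width: 0.0436
```

```bash
python3 go.py 467 -305.5 87.3 -1.1
```

```text
t 27.3 p [ 467.3 -305.4   89.8] yaw -1.06 z [ 4.0e-04  1.8e-03 -1.0e+00] w 43.6 F [ 0.73 -0.31 -1.93] q [-38.   8. 100.   0.  72. -37.]
shift mm [-0.1 -0.3  2.5] share [-0.0004 -0.0016  0.0125]
turn 0.04 share 0.0002
rotvec share [ 0.0001 -0.0006  0.0002]
```

Emit:
{"api": "drive_tool", "payload": {
  "dp": [
    [0, 0, 0.005],
    [0, 0, 0.005],
    [0, 0, 0.003],
    [0, 0, 0],
    [0, 0, 0]
  ],
  "rot": [
    [0, 0, 0],
    [0, 0, 0],
    [0, 0, 0],
    [0, 0, 0],
    [0, 0, 0]
  ],
  "hand": [1, 1, 1, 1, 1]
}}

```text
t: 27.8
ee_pos: [0.4673, -0.3054, 0.0872]
tcp_rot: [-0.001, 0.714, 0.701, 0.001]
contact_force: [-0.3, 1.3, 0.8]
grip_width: 0.044
```

```bash
python3 go.py 467 -305.5 87.3 -1.1
```

```text
t 27.8 p [ 467.3 -305.4   87.2] yaw -1.06 z [ 3.0e-04  1.8e-03 -1.0e+00] w 44.0 F [-0.3   1.26  0.79] q [-38.   8. 101.   0.  72. -37.]
shift mm [-0.1 -0.3 -0.1] share [-0.0005 -0.0013 -0.0003]
turn 0.04 share 0.0002
rotvec share [ 0.0001 -0.0006  0.0002]
```

Emit:
{"api": "drive_tool", "payload": {
  "dp": [
    [0, 0, 0.003],
    [0, 0, 0],
    [0, 0, 0],
    [0, 0, 0],
    [0, 0, 0],
    [0, 0, 0],
    [0, 0, 0],
    [0, 0, 0],
    [0, 0, 0],
    [0, 0, 0]
  ],
  "rot": [
    [0, 0, 0],
    [0, 0, 0],
    [0, 0, 0],
    [0, 0, 0],
    [0, 0, 0],
    [0, 0, 0],
    [0, 0, 0],
    [0, 0, 0],
    [0, 0, 0],
    [0, 0, 0]
  ],
  "hand": [1, 1, 0.02, -0.02, -0.1, -0.3, -0.6, -0.8, -0.8, -0.8]
}}

```text
t: 28.8
ee_pos: [0.4673, -0.3054, 0.0865]
tcp_rot: [-0.001, 0.714, 0.701, 0.001]
contact_force: [0.1, -0.8, -0.1]
grip_width: 0.0829
```

Emit:
{"api": "drive_tool", "payload": {
  "dp": [
    [0, 0, -0.03],
    [0, 0, -0.08],
    [0, 0, -0.12],
    [0, 0, -0.15],
    [0, 0, -0.15],
    [0, 0, -0.15],
    [0, 0, -0.1],
    [0, 0, -0.05],
    [0, 0, 0],
    [0, 0, 0]
  ],
  "rot": [
    [0, 0, 0],
    [0, 0, 0],
    [0, 0, 0],
    [0, 0, 0],
    [0, 0, 0],
    [0, 0, 0],
    [0, 0, 0],
    [0, 0, 0],
    [0, 0, 0],
    [0, 0, 0]
  ],
  "hand": [-0.8, -0.8, -0.8, -0.8, -0.8, -0.8, -0.8, -0.8, -0.8, -0.8]
}}

```text
t: 29.8
ee_pos: [0.467, -0.3055, 0.2519]
tcp_rot: [-0.001, 0.714, 0.701, 0.001]
contact_force: [0.0, 0.5, -0.1]
grip_width: 0.0833
```

```bash
python3 go.py;python3 - <<'E'
from h import *
a=manip.capture("scene")[:,:,::-1]
cv2.imwrite("pics/s8.png",cv2.resize(a[110:290,90:390],None,fx=2.6,fy=2.6,interpolation=cv2.INTER_CUBIC))
E
```

```text
t 29.8 p [ 467.  -305.5  251.9] yaw -1.06 z [-3.0e-04  2.3e-03 -1.0e+00] w 83.3 F [ 0.02  0.54 -0.12] q [-39.   1.  90.   0.  89. -37.]
```

View pics/s8.png

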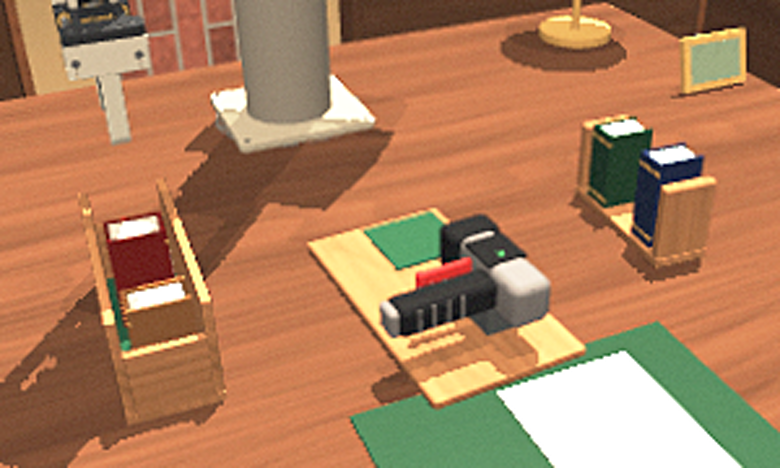

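The red book stands upright between the boards and clear of the tan book. The other books are in place, the trigger is out, and the gripper is clear, so I'm handing the job in.

```bash
python3 -c "
from cell import manip
print(manip.close_job())"
```

```text
the job is handed in; nothing more can be done
None
```

The job is finished and handed in at about 30 s of the 72 s allowed. No verdict was reported, so the results below rest on my own readings and pictures.

- **Book on the pad:** I took the red book from the rack across spine and fore-edge and stood it on the green pad with its label facing the nose. The gripper let go about 0.5 mm from the estimated pad centre. The picture shows it standing, and it still stood after the squeeze.
- **Trigger:** I squeezed it to a 45.1 mm opening (about 46 mm is fully pulled). There was a net 13 N on the tool towards the robot's +x (away from the base), so the grip was being pressed too. The grip force alone cannot be read; with a 14 N squeeze setting I take it to be well under 40 N. The trigger was back at rest in the pictures.
- **Book in the trough:** I took it again by its covers and released it at first floor contact, within 1 mm of the estimated trough spot. The last picture shows it upright between the boards, clear of the tan book. The other books are in place, the wrist force is near zero and the gripper is about 0.16 m above where it let go.

**Checks that disagreed:**
- Early on, the last joint reached its range end during the first turn. This left the tool tilted by about 3°, which I corrected before grasping.
- A rough pixel check above the trough suggested the book was turned about 7°, while the fingers read about −1.5°. I trusted the fingers, and the book went in without any side force.

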